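Feel along the bead of a freshly glued frame half

TASK

Check the freshly glued L-shaped half of the picture frame by touch: set the closed fingertips on its raised bead at the free end of the longer arm and run them lightly along the bead, round the mitred corner and on to the free end of the shorter arm, in one stroke without lifting off on the way, then lift clear. The glue is still soft and the piece lies loose on the bench, so do not press hard, push it out of place or pick it up, and leave the things around it alone.

Things in the scene. Friction and masses are not known exactly. Their poses are not given: they have to be found in the camera images.
- frame_half: Workpiece: loose wooden L of two mitred mouldings, 40 mm wide, face up, 0.28-0.56 kg, any yaw. Longer arm 220 mm (body y), shorter 160 mm (body x). Flat face 14 mm above the bench; half-round bead 16 mm wide, crest at 22 mm, centred 12 mm in from the outer edges. Origin: underside, centre of the 160 x 220 bounding rectangle; z up; outer corner at x=+80, y=+110 mm. The bench top is rough, but a push moves it.
- long_end (a point): Free end of the longer arm, on the bead's centre line at crest height, 22 mm above the bench (body x=68, y=-110 mm). The bead rounds off downward over its last 8 mm here, so first contact is best made about 12 mm inward, towards the corner. The bead runs straight from here to the corner.
- corner (a point): Crest of the bead where the two arms meet at the mitre (thin dark diagonal line), 22 mm above the bench (body x=68, y=98 mm). Rigid wood, no give.
- short_end (a point): Free end of the shorter arm, on the bead's centre line at crest height, 22 mm above the bench (body x=-80, y=98 mm). The bead runs straight from the corner to here and rounds off downward over its last 8 mm, so the stroke ends about 10 mm before this point.
- glue_bottle: Bystander: upright white glue bottle with red cap, 56 mm across, 135 mm tall, 0.25 kg; stands on the open side of the L, its axis 140 mm or more from the bead. Origin at the centre of its foot.
- offcut: Bystander: loose offcut of the same moulding, 40 x 55 mm, 22 mm high, lying inside the angle of the L, 35 mm or more from the bead. Origin at the centre of its underside.
- screwdriver: Bystander: screwdriver with yellow handle lying on the bench outside the longer arm, roughly parallel to it, about 190 mm long, handle 26 mm thick, its axis 45 mm or more from the bead. Origin under its middle.
- try_square: Bystander: try square lying flat outside the shorter arm: dark wooden stock 24 x 110 x 16 mm along its own y, steel blade 150 x 34 mm pointing to its own +x near the -y end of the stock; nearest part 30 mm or more from the bead. Origin under the centre of the stock.

How it is judged:
On the way, in this order (a step that is already met when the one before it is completed fails the run):
1. the closed fingertips rest on the bead at the free end of the longer arm (contact force between the fingers and frame_half above 0.2 N and x of the grasp point in the frame of frame_half between 0.048 and 0.088 m and y of the grasp point in the frame of frame_half between -0.112 and -0.084 m).
2. they touch the bead 51 mm from that end (contact force between the fingers and frame_half above 0.2 N and x of the grasp point in the frame of frame_half between 0.048 and 0.088 m and y of the grasp point in the frame of frame_half between -0.0728 and -0.0448 m).
3. they touch the bead 90 mm from that end (contact force between the fingers and frame_half above 0.2 N and x of the grasp point in the frame of frame_half between 0.048 and 0.088 m and y of the grasp point in the frame of frame_half between -0.0336 and -0.0056 m).
4. they touch the bead 130 mm from that end (contact force between the fingers and frame_half above 0.2 N and x of the grasp point in the frame of frame_half between 0.048 and 0.088 m and y of the grasp point in the frame of frame_half between 0.0056 and 0.0336 m).
5. they touch the bead 169 mm from that end (contact force between the fingers and frame_half above 0.2 N and x of the grasp point in the frame of frame_half between 0.048 and 0.088 m and y of the grasp point in the frame of frame_half between 0.0448 and 0.0728 m).
6. they touch the bead at the mitred corner (contact force between the fingers and frame_half above 0.2 N and x of the grasp point in the frame of frame_half between 0.05 and 0.086 m and y of the grasp point in the frame of frame_half between 0.08 and 0.116 m).
7. they touch the bead of the shorter arm 34 mm past the corner (contact force between the fingers and frame_half above 0.2 N and x of the grasp point in the frame of frame_half between 0.0195 and 0.0475 m and y of the grasp point in the frame of frame_half between 0.078 and 0.118 m).
8. they touch the bead of the shorter arm 69 mm past the corner (contact force between the fingers and frame_half above 0.2 N and x of the grasp point in the frame of frame_half between -0.015 and 0.013 m and y of the grasp point in the frame of frame_half between 0.078 and 0.118 m).
9. they touch the bead of the shorter arm 104 mm past the corner (contact force between the fingers and frame_half above 0.2 N and x of the grasp point in the frame of frame_half between -0.0495 and -0.0215 m and y of the grasp point in the frame of frame_half between 0.078 and 0.118 m).
10. they touch the bead at the free end of the shorter arm (contact force between the fingers and frame_half above 0.2 N and x of the grasp point in the frame of frame_half between -0.084 and -0.056 m and y of the grasp point in the frame of frame_half between 0.078 and 0.118 m).
At the end, for the whole second after the job is handed in: After the stroke (bead touched in order from the longer arm's free end, every 40 mm or so, round the corner to the shorter arm's free end) the frame half lies flat and at rest, its ends and corner within 15 mm of where they were, bystanders within 15 mm, bottle upright (distance of each of long_end, short_end, corner, glue_bottle, offcut, screwdriver, try_square from where it was at the start of the episode below 0.015 m and angle between frame_half's own z axis and vertical below 0.03 rad and linear speed of frame_half below 0.01 m/s and angular speed of frame_half below 0.05 rad/s and angle between glue_bottle's own z axis and vertical below 0.1 rad).
It fails at once if the bead is pressed hard (over 25 N) (contact force between the fingers and frame_half above 25 N).
It fails at once if the frame half is lifted or tipped (height (world z) of frame_half above 0.008 m or angle between frame_half's own z axis and vertical above 0.08 rad).
It fails at once if the frame half is pushed more than 20 mm out of place (distance of any of long_end, corner, short_end from where it was at the start of the episode above 0.02 m).
It fails at once if the fingertips hover 17 to 54 mm over the middle of the stroke (lifted off on the way) ((x of the grasp point in the frame of frame_half between 0.053 and 0.083 m and y of the grasp point in the frame of frame_half between -0.05 and 0.113 m and z of the grasp point in the frame of frame_half between 0.058 and 0.095 m) or (x of the grasp point in the frame of frame_half between -0.03 and 0.083 m and y of the grasp point in the frame of frame_half between 0.083 and 0.113 m and z of the grasp point in the frame of frame_half between 0.058 and 0.095 m)).
It fails at once if a bystander is moved more than 20 mm (distance of any of glue_bottle, offcut, screwdriver, try_square from where it was at the start of the episode above 0.02 m).
It also fails if it takes over 64 s, if anything falls off the work surface, if the arm or the gripper's body presses on something with over 40 N, if the wrist force passes 120 N, or if a joint passes its speed limit or range.

ROBOT

A 6-joint arm with a two-finger parallel gripper is mounted at the origin on the work surface. World frame = base frame: x ahead of the robot, y to its left, z up, the work surface at z = 0. Lengths are in m, angles in rad, forces in N, time in s.
With the tool pointing down it reaches from about 0.375 to 0.75 m from the base axis. Payload 9 kg.
Tool frame: the origin (TCP) lies at the very end of the fingers, on their centre line; the grasp point (between the pads) lies 19 mm behind it; z points along the fingers, y is the line along which they close (so a half turn about z gives the same grasp; the last joint's range is limited). The gripper opens to 85 mm and grips with 20 to 120 N. Pads are 22 mm wide; open, the fingers measure 114 mm over their backs; the gripper's body (76 mm by 85 mm) begins 54 mm behind the grasp point. The pads swing forward as they close: fully open they stand 13 mm farther back than shut.
Start: joints at [-1.562, 0.104, 0.097, 1.564, 0, 1.353], TCP at [0.135, -0.585, 0.231] pointing down, gripper open.
Joint ranges: [-2.99, 2.99], [-0.84, 1.86], [-1.1, 1.16], [-1.84, 2.11], [-1.51, 1.56], [-3.14, 3.14]. Speed limits (rad/s): [2.22, 2.22, 2.57, 3.14, 3.14, 3.14].

INTERFACE

Orientations are given as a unit quaternion [x, y, z, w].
In Python, from station import * gives the robot as it stands.
- The arm moves only by the tool move_arm, never from a script. Its argument "steps" is text: rows parted by semicolons, each of 5 numbers parted by spaces: the shift along the tool's x, y, z in cm, then the turn about the tool's z in degrees, then the finger opening in cm, from 0 to 8.54. A call has 1 to 20 rows; each row is the pose to reach, as a shift and turn from the pose commanded when the call began, along the tool's axes at that moment; what a row does not reach only later rows make up. A row lasts 1/10 s, in which the tool goes at most 50 mm and 8.59 degrees, less where a joint would pass 70% of its speed; a pose out of reach is approached as far as the arm can. A call with a gripper value outside its range is refused whole. The fingers move at their own pace and stop on an object; "force" is the grip in N (left out, the last holds). Time passes only in rows, so rows that repeat a pose let the fingers close. It gives the time, the measured TCP pose, the force, the opening and the grip force at its end, in the units of the state.
- observe(): the state, without advancing time (a new reading comes with each control period).
- grab_frame(name): name is "scene" or "top" or "wrist"; returns a dict with "image" (480x640x3 uint8, red, green, blue), "range_z" (480x640 float32, m along the optical axis (not along the pixel's ray), 0 where there is no reading), "camera_matrix" (3x3 intrinsics, pixels), "xyz" and "rotation" of the camera in the world; the wrist camera has in their place "hand_eye" (4x4, takes a point from camera to tool coordinates, whose origin is the TCP and whose axes are the flange's). Camera axes: x right, y up, looking along -z (the intrinsics and any distortion apply to the point x, -y, -z); pixel columns grow to the right and rows downward; lengths in m; the calibration is good to about 2 mm. A picture is of the moment at which its call begins: read the wrist's pose just before it.
- hand_in(): hands the job in; it is judged then, once.
The state is a dict: "time_s": time; "joint_positions": joint angles; "joint_velocities": joint speeds; "effort": joint torques, N m; "eef_pos": TCP position; "ee_rot": TCP orientation; "contact_force": force on the tool from outside, world axes, zero at the start; "torque": the same for the moment, N m; "grip_width": finger opening in m; "gripper_force": force on a finger pad.
Only numpy, scipy, OpenCV 4.12 (cv2) and the standard library are available. Lean on these libraries where they do the work, as an engineer would, in place of code of your own. Each camera call takes 0.05 s, during which the arm holds its last target. There are 200 camera calls.

## Working session

There is one attempt and no reset: what is moved stays moved. The work goes in short steps, Python scripts to look and compute and a tool call to move; the robot and the scene stay as the last step left them, time stands still between calls to the robot, and variables do not carry over. Pictures are saved under pics/ and viewed, at most 10 in all, crops included, and the job is handed in when it is done.

Besides the shell and the picture viewer there is one more tool, called after ">>>" as name(argument=value, ...), one argument or row to a line, values as JSON. move_arm: Moves the arm, as the interface text tells. Its arguments: {"type":"object","properties":{"steps":{"type":"string"},"force":{"type":"number"}},"required":["steps"]}

```bash
mkdir -p pics; ls; python3 - <<'E'
from station import *
import cv2
s=observe();print(s)
for n in ("top",):
    f=grab_frame(n);cv2.imwrite(f"pics/{n}0.png",f["image"][:,:,::-1]);print(f["camera_matrix"],f["xyz"],f["rotation"],[k for k in f])
E
```

```text
pics
{'time_s': 0.0, 'joint_positions': array([-1.56171156e+00,  1.04720330e-01,  9.64495829e-02,  1.56392475e+00,
        8.40984581e-06,  1.35311471e+00]), 'joint_velocities': array([ 0.00062561,  0.00053617, -0.00104202, -0.00191984,  0.00045675,
       -0.00011168]), 'effort': array([-1.21361139e-03, -5.56931019e+01,  5.03648508e+01,  1.69388100e-02,
       -2.46922491e-04, -1.20771131e-05]), 'eef_pos': array([ 0.13491603, -0.58427355,  0.2304992 ]), 'ee_rot': array([ 9.93578766e-01,  1.13140380e-01,  7.70153777e-05, -6.95344703e-04]), 'contact_force': array([-0.03928316,  0.35263917,  0.20361476]), 'torque': array([0.00077875, 0.06235424, 0.03887549]), 'gripper_force': 0.0, 'grip_width': 0.08528000028948825}
[[495.29961618   0.         313.38778592]
 [  0.         495.29961618 237.20181706]
 [  0.           0.           1.        ]] [0.44566895 0.03749152 0.88926138] [-0.03144931  0.03028277  0.71647698 -0.69624322] ['image', 'range_z', 'camera_matrix', 'xyz', 'rotation']
```

View pics/top0.png

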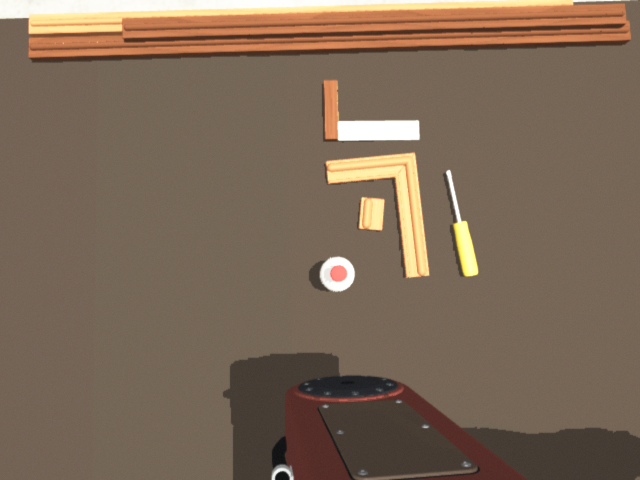

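The top view shows the L with its outer corner near pixel (415,153), long end near (418,275) and short end near (327,171). The bottle is at (338,273), the offcut at (372,213), the screwdriver at (462,225) and the try square at (330,110). Next I fit the L.

```bash
cat > h.py <<'E'
from station import *
import numpy as np, cv2
from scipy.spatial.transform import Rotation as R
B=np.array([[80,110],[80,-110],[40,-110],[40,70],[-80,70],[-80,110]])/1e3
def fit(f,xyz,Rm,near,area=(1500,1e6)):
    hsv=cv2.cvtColor(f["image"],cv2.COLOR_RGB2HSV)
    m=cv2.inRange(hsv,(5,90,120),(22,255,255))
    m=cv2.morphologyEx(m,cv2.MORPH_CLOSE,np.ones((5,5)))
    cs=[c for c in cv2.findContours(m,0,cv2.CHAIN_APPROX_NONE)[0] if area[0]<cv2.contourArea(c)]
    c=min(cs,key=lambda c:-cv2.pointPolygonTest(c,near,True))
    for e in np.arange(2,12,.5):
        p=cv2.approxPolyDP(c,e,True)[:,0]
        if len(p)<=6:break
    print("area",cv2.contourArea(c),"poly",p.tolist())
    K=f["camera_matrix"]
    d=np.c_[(p-K[[0,1],[2,2]])/K[0,0],np.ones(len(p))]*[1,-1,-1]@Rm.T
    w=xyz+d*((0.014-xyz[2])/d[:,2])[:,None]; w=w[:,:2]
    best=None
    for k in range(6):
      for q in (np.roll(w,k,0),np.roll(w[::-1],k,0)):
        if len(q)!=6: continue
        a=B-B.mean(0);b=q-q.mean(0)
        th=np.arctan2((a[:,0]*b[:,1]-a[:,1]*b[:,0]).sum(),(a*b).sum())
        r=np.array([[np.cos(th),-np.sin(th)],[np.sin(th),np.cos(th)]])
        t=q.mean(0)-r@B.mean(0); e=np.linalg.norm(q-(B@r.T+t),axis=1)
        if best is None or e.sum()<best[0].sum(): best=(e,th,t,r)
    return best
def report(b,tgt=(.068,-.098)):
    e,th,t,r=b
    print("res mm",(e*1e3).round(1),"yaw deg",np.degrees(th),"t",t)
    for n,p in dict(long=(.068,-.11),corner=(.068,.098),short=(-.08,.098)).items():
        w=r@p+t;print(n,w.round(4),"reach",np.hypot(*w).round(3))
    s=observe();T=R.from_quat(s["ee_rot"]).as_matrix()
    w=np.append(r@tgt+t,.022)
    print("tool shift cm to",tgt,(T.T@(w-s["eef_pos"])*100).round(2),"F",s["contact_force"].round(2))
    print("tool x in body deg",np.degrees(np.arctan2(T[1,0],T[0,0])-th))
E
python3 - <<'E'
from h import *
f=grab_frame("top")
report(fit(f,f["xyz"],R.from_quat(f["rotation"]).as_matrix(),(418.,230.)))
K=f["camera_matrix"]
Z=f["range_z"];print(Z[171,370],Z[230,418],Z[230,390])
E
```

```text
area 4470.0 poly [[327, 160], [329, 184], [395, 179], [405, 277], [429, 275], [415, 153]]
res mm [0.9 1.5 1.7 3.3 1.9 2.2] yaw deg -86.60327801492608 t [ 0.5537305  -0.07626074]
long [ 0.448  -0.1507] reach 0.473
corner [ 0.6556 -0.1383] reach 0.67
short [0.6468 0.0094] reach 0.647
tool shift cm to (0.068, -0.098) [ 41.43 -34.99  20.91] F [-0.02  0.46 -0.2 ]
tool x in body deg 99.5959819065193
0.8891275 0.87046456 0.8920141
```

>>> move_arm(
  steps="4 -3.5 0 1 0;8 -7 0 2 0;12 -10.5 0 3 0;16 -14 0 4 0;20 -17.5 0 5 0;24 -20.5 0 6 0;28 -24 0 7 0;32 -27.5 0 8 0;36 -31 0 9 0;40 -34 1 9.6 0;41.4 -35 3 9.6 0;41.4 -35 3 9.6 0;41.4 -35 3 9.6 0;41.4 -35 3 9.6 0;41.4 -35 3 9.6 0",
  force=20,
)

```text
time_s: 1.6
eef_pos: [0.4593, -0.1517, 0.2019]
ee_rot: [1.0, 0.029, 0.0, 0.0]
contact_force: [-0.0, 0.9, 0.2]
grip_width: 0.0001
gripper_force: 0.0
```

```bash
python3 - <<'E'
from h import *
th=np.radians(-86.603);t=np.array([.55373,-.07626]);r=np.array([[np.cos(th),-np.sin(th)],[np.sin(th),np.cos(th)]])
report((np.zeros(6),th,t,r))
s=observe();print(s["eef_pos"],s["grip_width"])
f=grab_frame("wrist");T=R.from_quat(s["ee_rot"]).as_matrix();H=f["hand_eye"];K=f["camera_matrix"]
xyz=s["eef_pos"]+T@H[:3,3];Rm=T@H[:3,:3]
print("cam",xyz,f.keys())
im=f["image"][:,:,::-1].copy();cv2.imwrite("pics/w_raw.png",im)
def pix(p):
    c=Rm.T@(p-xyz)*[1,-1,-1];return (K@c)[:2]/c[2]
for P,z,col in ((B,.014,(255,0,0)),(np.array([[.068,-.11],[.068,.098],[-.08,.098]]),.022,(0,255,0))):
    q=np.array([pix(np.append(r@p+t,z)) for p in P]);
    cv2.polylines(im,[q.astype(int)],len(P)==6,col,1)
cv2.imwrite("pics/w1.png",im)
E
```

```text
res mm [0. 0. 0. 0. 0. 0.] yaw deg -86.603 t [ 0.55373 -0.07626]
long [ 0.448  -0.1507] reach 0.473
corner [ 0.6556 -0.1383] reach 0.67
short [0.6468 0.0094] reach 0.647
tool shift cm to (0.068, -0.098) [ 0.06 -0.19 17.99] F [-0.03  0.9   0.2 ]
tool x in body deg 89.88829272174169
[ 0.45934087 -0.15174126  0.20187789] 0.00013255195327050513
cam [ 0.53377839 -0.14757227  0.34345426] dict_keys(['image', 'range_z', 'camera_matrix', 'hand_eye'])
```

View pics/w1.png

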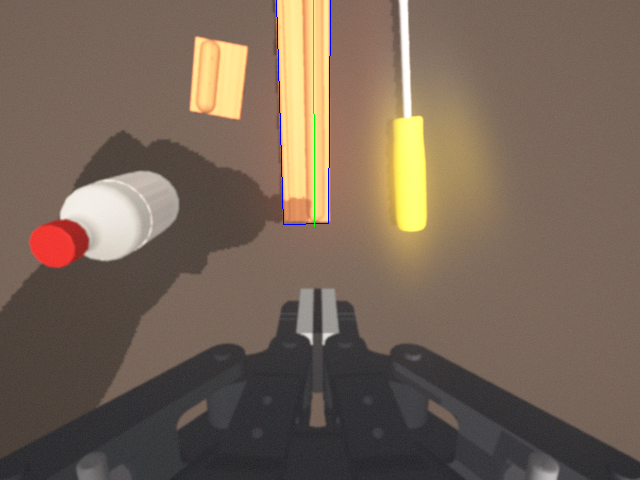

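The overlay on the L fits to about 1 mm: the bead end is near (315,222), with the bottle, offcut and screwdriver well clear. I descend to about 8 mm above the crest.

>>> move_arm(
  steps="0 -0.1 3 0.1 0;0 -0.1 6 0.1 0;0 -0.1 9 0.1 0;0 -0.1 12 0.1 0;0 -0.1 14 0.1 0;0.1 -0.1 15.5 0.1 0;0.1 -0.1 16.5 0.1 0;0.1 -0.1 17 0.1 0;0.1 -0.1 17.2 0.1 0;0.1 -0.1 17.2 0.1 0;0.1 -0.1 17.2 0.1 0;0.1 -0.1 17.2 0.1 0",
)

```text
time_s: 2.85
eef_pos: [0.461, -0.1497, 0.0299]
ee_rot: [1.0, 0.029, 0.0, 0.0]
contact_force: [-0.2, -0.6, 0.7]
grip_width: -0.0
gripper_force: 0.0
```

>>> move_arm(
  steps="0 0 0.2 0 0;0 0 0.4 0 0;0 0 0.55 0 0;0 0 0.6 0 0;0 0 0.6 0 0;0 0 0.6 0 0",
)

```text
time_s: 3.45
eef_pos: [0.4606, -0.1495, 0.0233]
ee_rot: [1.0, 0.029, -0.0, 0.0]
contact_force: [0.3, 1.0, 0.3]
grip_width: -0.0002
gripper_force: 0.0
```

>>> move_arm(
  steps="0 0 0.05 0 0;0 0 0.1 0 0;0 0 0.1 0 0;0 0 0.1 0 0",
)

```text
time_s: 3.85
eef_pos: [0.4605, -0.1495, 0.0223]
ee_rot: [1.0, 0.029, -0.0, 0.0]
contact_force: [0.2, -0.3, 0.1]
grip_width: -0.0
gripper_force: 0.0
```

```bash
python3 - <<'E'
from h import *
for _ in range(4):
    s=observe();print(s["eef_pos"].round(5),s["contact_force"].round(2)); grab_frame("wrist")
E
```

```text
[ 0.46054 -0.1495   0.02227] [ 0.17 -0.3   0.08]
[ 0.46059 -0.14952  0.02231] [ 0.06 -0.61  0.03]
[ 0.46058 -0.14951  0.02231] [-0.2   0.62  0.18]
[ 0.46056 -0.14952  0.02231] [0.21 0.15 0.49]
```

Noise is about ±0.5 N. I keep creeping down.

>>> move_arm(
  steps="0 0 0.03 0 0;0 0 0.05 0 0;0 0 0.05 0 0;0 0 0.05 0 0",
)

```text
time_s: 4.45
eef_pos: [0.4606, -0.1495, 0.022]
ee_rot: [1.0, 0.029, 0.0, 0.0]
contact_force: [-0.7, 0.9, 4.0]
grip_width: 0.0001
gripper_force: 1.7
```

>>> move_arm(
  steps="0 0 0.03 0 0;0 0 0.05 0 0;0 0 0.05 0 0;0 0 0.05 0 0",
)

```text
time_s: 4.85
eef_pos: [0.4607, -0.1496, 0.0219]
ee_rot: [1.0, 0.029, 0.0, 0.0]
contact_force: [-3.6, 1.3, 8.2]
grip_width: -0.0001
gripper_force: 4.2
```

>>> move_arm(
  steps="0 0 -0.03 0 0;0.2 0 -0.03 0 0;0.4 0 -0.03 0 0;0.6 0 -0.03 0 0;0.8 0 -0.03 0 0;1 0 -0.03 0 0",
)

```text
time_s: 5.45
eef_pos: [0.4702, -0.1492, 0.0219]
ee_rot: [1.0, 0.029, -0.001, 0.0]
contact_force: [-5.6, -0.1, 8.2]
grip_width: -0.0003
gripper_force: 4.1
```

>>> move_arm(
  steps="0.2 0 -0.04 0 0;0.4 0 -0.04 0 0;0.6 0 -0.04 0 0;0.8 0 -0.04 0 0;1 0 -0.04 0 0",
)

```text
time_s: 5.95
eef_pos: [0.4806, -0.1484, 0.022]
ee_rot: [1.0, 0.029, -0.0, 0.0]
contact_force: [-3.5, 1.0, 4.9]
grip_width: -0.0001
gripper_force: 2.3
```

>>> move_arm(
  steps="0.2 0 -0.01 0 0;0.4 0 -0.01 0 0;0.6 0 -0.01 0 0;0.8 0 -0.01 0 0;1 0 -0.01 0 0;1.2 0 -0.01 0 0;1.4 0 -0.01 0 0;1.6 0 -0.01 0 0",
)

```text
time_s: 6.75
eef_pos: [0.4967, -0.1474, 0.0221]
ee_rot: [1.0, 0.029, 0.0, 0.0]
contact_force: [-0.9, -0.0, 2.2]
grip_width: 0.0001
gripper_force: 0.8
```

```bash
cat > chk.py <<'E'
from h import *
import sys
th=np.radians(-86.603);t=np.array([.55373,-.07626]);r=np.array([[np.cos(th),-np.sin(th)],[np.sin(th),np.cos(th)]])
s=observe();print(s["contact_force"],"body mm",(r.T@(s["eef_pos"][:2]-t)*1e3).round(1))
f=grab_frame("wrist");T=R.from_quat(s["ee_rot"]).as_matrix();H=f["hand_eye"];K=f["camera_matrix"]
xyz=s["eef_pos"]+T@H[:3,3];Rm=T@H[:3,:3]
im=f["image"][:,:,::-1].copy()
def pix(p):
    c=Rm.T@(p-xyz)*[1,-1,-1];return (K@c)[:2]/c[2]
for P,z,col in ((B,.014,(255,0,0)),(np.array([[.068,-.11],[.068,.098],[-.08,.098]]),.022,(0,255,0))):
    q=np.array([pix(np.append(r@p+t,z)) for p in P])
    cv2.polylines(im,[q.astype(int)],len(P)==6,col,1)
cv2.imwrite(sys.argv[1],im)
E
python3 chk.py pics/c1.png
```

```text
[-0.94261487 -0.00545065  2.20774327] body mm [ 67.6 -61.1]
```

View pics/c1.png

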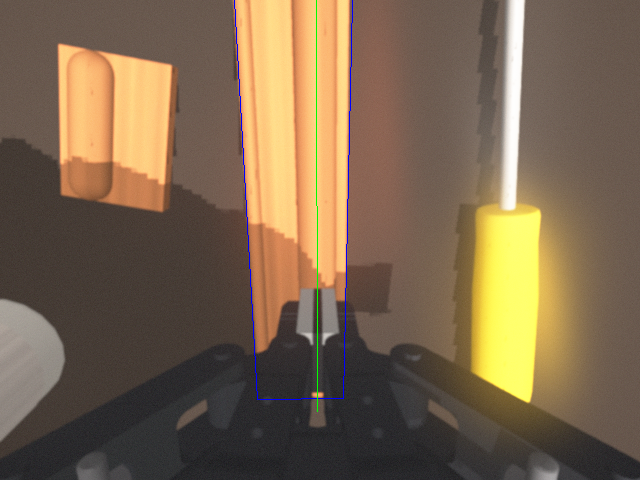

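The bead (about x=316 px) still coincides with the predicted line, so the piece hasn't shifted sideways. I continue the stroke with about 4 N.

>>> move_arm(
  steps="0.2 0 0.02 0 0;0.4 0 0.02 0 0;0.6 0 0.02 0 0;0.8 0 0.02 0 0;1 0 0.02 0 0;1.2 0 0.02 0 0;1.4 0 0.02 0 0;1.6 0 0.02 0 0",
)

```text
time_s: 7.6
eef_pos: [0.5126, -0.1466, 0.022]
ee_rot: [1.0, 0.029, -0.0, 0.0]
contact_force: [-3.7, 0.2, 5.2]
grip_width: -0.0
gripper_force: 2.7
```

>>> move_arm(
  steps="0.2 0 0 0 0;0.4 0 0 0 0;0.6 0 0 0 0;0.8 0 0 0 0;1 0 0 0 0;1.2 0 0 0 0;1.4 0 0 0 0;1.6 0 0 0 0",
)

```text
time_s: 8.4
eef_pos: [0.5285, -0.1457, 0.022]
ee_rot: [1.0, 0.029, -0.0, 0.0]
contact_force: [-4.2, -0.9, 4.9]
grip_width: 0.0002
gripper_force: 2.7
```

>>> move_arm(
  steps="0.2 0 0 0 0;0.4 0 0 0 0;0.6 0 0 0 0;0.8 0 0 0 0;1 0 0 0 0;1.2 0 0 0 0;1.4 0 0 0 0;1.6 0 0 0 0",
)

```text
time_s: 9.2
eef_pos: [0.5445, -0.1447, 0.022]
ee_rot: [1.0, 0.029, -0.0, 0.0]
contact_force: [-4.5, -0.8, 6.1]
grip_width: 0.0002
gripper_force: 2.8
```

>>> move_arm(
  steps="0.2 0 -0.01 0 0;0.4 0 -0.01 0 0;0.6 0 -0.01 0 0;0.8 0 -0.01 0 0;1 0 -0.01 0 0;1.2 0 -0.01 0 0;1.4 0 -0.01 0 0;1.6 0 -0.01 0 0",
)

```text
time_s: 10.0
eef_pos: [0.5606, -0.1437, 0.022]
ee_rot: [1.0, 0.029, -0.0, 0.0]
contact_force: [-4.5, -0.3, 4.9]
grip_width: -0.0003
gripper_force: 2.4
```

>>> move_arm(
  steps="0.2 0 0 0 0;0.4 0 0 0 0;0.6 0 0 0 0;0.8 0 0 0 0;1 0 0 0 0;1.2 0 0 0 0;1.4 0 0 0 0;1.6 0 0 0 0",
)

```text
time_s: 10.8
eef_pos: [0.5765, -0.1429, 0.022]
ee_rot: [1.0, 0.029, 0.0, 0.0]
contact_force: [-4.3, -0.2, 5.4]
grip_width: 0.0001
gripper_force: 2.5
```

```bash
python3 chk.py pics/c2.png
```

```text
[-4.27756066 -0.16441549  5.40360404] body mm [67.8 18.8]
```

View pics/c2.png

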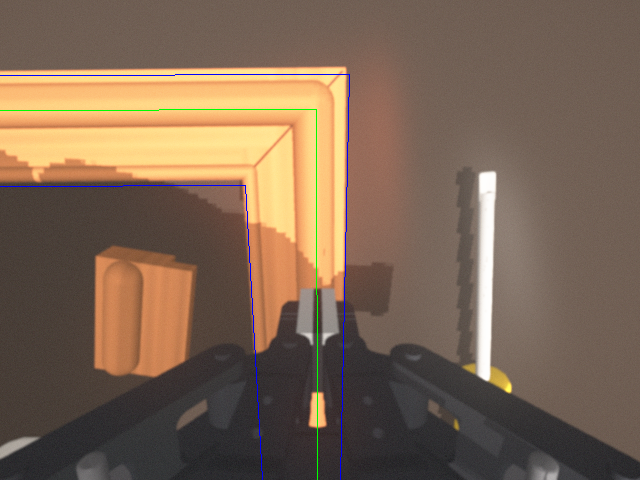

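The corner (about (345,68) px) lies 2 mm farther than predicted, which is well within tolerance, and nothing else has changed. 80 mm remain to the corner.

>>> move_arm(
  steps="0.2 0 -0.01 0 0;0.4 0 -0.01 0 0;0.6 0 -0.01 0 0;0.8 0 -0.01 0 0;1 0 -0.01 0 0;1.2 0 -0.01 0 0;1.4 0 -0.01 0 0;1.6 0 -0.01 0 0",
)

```text
time_s: 11.65
eef_pos: [0.5925, -0.1419, 0.022]
ee_rot: [1.0, 0.029, 0.0, 0.0]
contact_force: [-1.4, 0.2, 2.3]
grip_width: -0.0001
gripper_force: 1.3
```

>>> move_arm(
  steps="0.2 0 0 0 0;0.4 0 0 0 0;0.6 0 0 0 0;0.8 0 0 0 0;1 0 0 0 0;1.2 0 0 0 0;1.4 0 0 0 0;1.6 0 0 0 0",
)

```text
time_s: 12.45
eef_pos: [0.6085, -0.141, 0.0221]
ee_rot: [1.0, 0.029, -0.0, 0.0]
contact_force: [-2.0, 0.7, 1.4]
grip_width: -0.0001
gripper_force: 1.0
```

>>> move_arm(
  steps="0.2 0 0 0 0;0.4 0 0 0 0;0.6 0 0 0 0;0.8 0 0 0 0;1 0 0 0 0;1.2 0 0 0 0;1.4 0 0 0 0;1.6 0 0 0 0",
)

```text
time_s: 13.25
eef_pos: [0.6245, -0.1401, 0.0221]
ee_rot: [1.0, 0.029, 0.0, 0.0]
contact_force: [-1.6, -0.4, 1.5]
grip_width: 0.0002
gripper_force: 0.8
```

>>> move_arm(
  steps="0.2 0 0.02 0 0;0.4 0 0.02 0 0;0.6 0 0.02 0 0;0.8 0 0.02 0 0;1 0 0.02 0 0;1.2 0 0.02 0 0;1.4 0 0.02 0 0;1.6 0 0.02 0 0",
)

```text
time_s: 14.05
eef_pos: [0.6404, -0.1392, 0.022]
ee_rot: [1.0, 0.029, -0.0, 0.0]
contact_force: [-2.4, 0.3, 4.3]
grip_width: 0.0002
gripper_force: 2.6
```

>>> move_arm(
  steps="0.2 0 0 0 0;0.4 0 0 0 0;0.6 0 0 0 0;0.8 0 0 0 0;1 0 0 0 0;1.2 0 0 0 0;1.4 0 0 0 0;1.6 0 0 0 0",
)

```text
time_s: 14.85
eef_pos: [0.6563, -0.1382, 0.022]
ee_rot: [1.0, 0.029, -0.0, 0.0]
contact_force: [-3.3, -0.6, 6.0]
grip_width: 0.0
gripper_force: 2.7
```

>>> move_arm(
  steps="0.1 -0.1 -0.01 0 0;0.1 -0.3 -0.01 0 0;0.1 -0.5 -0.01 0 0;0.1 -0.7 -0.01 0 0;0.1 -0.9 -0.01 0 0;0.1 -1.1 -0.01 0 0;0.1 -1.3 -0.01 0 0;0.1 -1.5 -0.01 0 0",
)

```text
time_s: 15.65
eef_pos: [0.6564, -0.1231, 0.022]
ee_rot: [1.0, 0.029, 0.0, 0.0]
contact_force: [-0.0, -2.4, 2.3]
grip_width: 0.0
gripper_force: 1.4
```

>>> move_arm(
  steps="0 -0.2 0 0 0;0 -0.4 0 0 0;0 -0.6 0 0 0;0 -0.8 0 0 0;0 -1 0 0 0;0 -1.2 0 0 0;0 -1.4 0 0 0;0 -1.6 0 0 0",
)

```text
time_s: 16.45
eef_pos: [0.6555, -0.1071, 0.022]
ee_rot: [1.0, 0.029, 0.0, 0.0]
contact_force: [0.0, -2.9, 4.3]
grip_width: -0.0
gripper_force: 1.7
```

```bash
python3 chk.py pics/c3.png
```

```text
[ 0.04152263 -2.88723937  4.28421563] body mm [36.8 99.7]
```

View pics/c3.png

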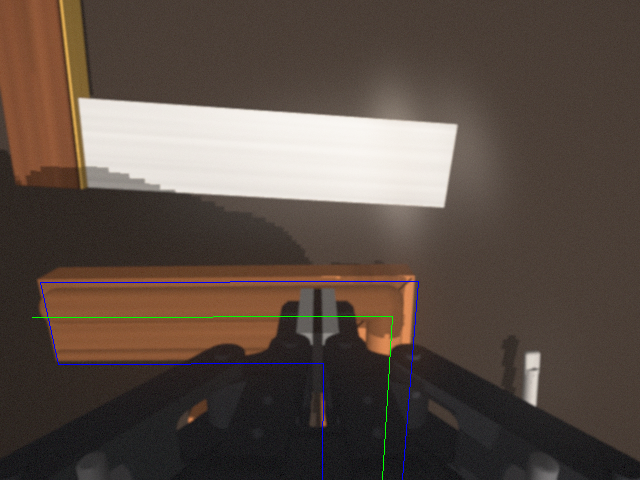

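The outer edge lies at row 277 against 282 predicted (under 2 mm), and the fingertips sit on the bead with the try square clear ahead. I continue along the shorter arm.

>>> move_arm(
  steps="0 -0.2 0 0 0;0 -0.4 0 0 0;0 -0.6 0 0 0;0 -0.8 0 0 0;0 -1 0 0 0;0 -1.2 0 0 0;0 -1.4 0 0 0;0 -1.6 0 0 0",
)

```text
time_s: 17.3
eef_pos: [0.6545, -0.0911, 0.022]
ee_rot: [1.0, 0.029, 0.0, 0.0]
contact_force: [-0.0, -2.7, 3.2]
grip_width: -0.0002
gripper_force: 1.9
```

>>> move_arm(
  steps="0 -0.2 0 0 0;0 -0.4 0 0 0;0 -0.6 0 0 0;0 -0.8 0 0 0;0 -1 0 0 0;0 -1.2 0 0 0;0 -1.4 0 0 0;0 -1.6 0 0 0",
)

```text
time_s: 18.1
eef_pos: [0.6536, -0.0751, 0.022]
ee_rot: [1.0, 0.029, 0.0, 0.0]
contact_force: [0.7, -3.2, 4.5]
grip_width: 0.0001
gripper_force: 2.1
```

>>> move_arm(
  steps="0 -0.2 0 0 0;0 -0.4 0 0 0;0 -0.6 0 0 0;0 -0.8 0 0 0;0 -1 0 0 0;0 -1.2 0 0 0;0 -1.4 0 0 0;0 -1.6 0 0 0",
)

```text
time_s: 18.9
eef_pos: [0.6527, -0.0591, 0.022]
ee_rot: [1.0, 0.029, -0.0, 0.0]
contact_force: [-0.0, -3.1, 5.0]
grip_width: -0.0002
gripper_force: 2.3
```

>>> move_arm(
  steps="0 -0.2 0 0 0;0 -0.4 0 0 0;0 -0.6 0 0 0;0 -0.8 0 0 0;0 -1 0 0 0;0 -1.2 0 0 0;0 -1.4 0 0 0;0 -1.6 0 0 0",
)

```text
time_s: 19.7
eef_pos: [0.6518, -0.0432, 0.022]
ee_rot: [1.0, 0.029, 0.0, 0.0]
contact_force: [0.3, -3.1, 5.4]
grip_width: 0.0002
gripper_force: 2.4
```

>>> move_arm(
  steps="0 -0.2 0 0 0;0 -0.4 0 0 0;0 -0.6 0 0 0;0 -0.8 0 0 0;0 -1 0 0 0;0 -1.2 0 0 0;0 -1.4 0 0 0;0 -1.6 0 0 0",
)

```text
time_s: 20.5
eef_pos: [0.6509, -0.0272, 0.022]
ee_rot: [1.0, 0.029, 0.0, 0.0]
contact_force: [-0.1, -3.5, 5.0]
grip_width: -0.0002
gripper_force: 2.5
```

```bash
python3 chk.py pics/c4.png
```

```text
[-0.11099383 -3.45381045  4.98872984] body mm [-43.2  99.9]
```

View pics/c4.png

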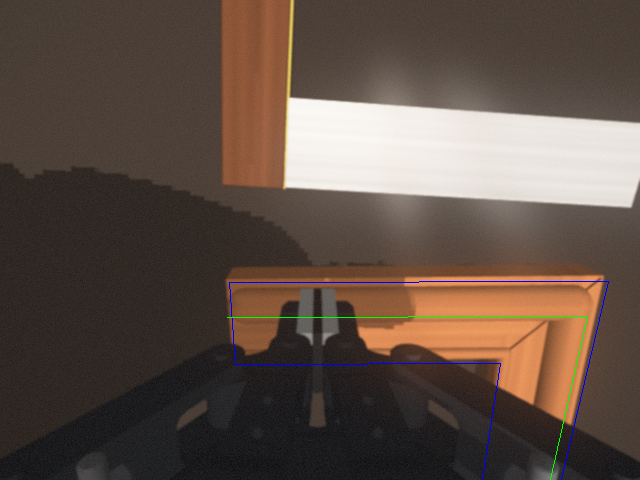

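The frame outline matches within about 1–2 mm: left end at x=228 px, corner at 604 px. Last 26 mm, then lift.

>>> move_arm(
  steps="0 -0.2 0 0 0;0 -0.4 0 0 0;0 -0.6 0 0 0;0 -0.8 0 0 0;0 -1 0 0 0;0 -1.2 0 0 0;0 -1.4 0 0 0;0 -1.6 0 0 0;0 -1.8 0 0 0;0 -2 0 0 0;0 -2.2 0 0 0;0 -2.4 0 0 0;0 -2.6 0 0 0;0 -2.6 0 0 0",
)

```text
time_s: 21.95
eef_pos: [0.6493, -0.001, 0.022]
ee_rot: [1.0, 0.029, -0.0, -0.0]
contact_force: [0.7, -3.5, 4.9]
grip_width: -0.0001
gripper_force: 2.6
```

>>> move_arm(
  steps="0 0 -0.3 0 0;0 0 -1 0 0;0 0 -3 0 0;0 0 -6 0 0;0 0 -9 0 0;0 0 -12 0 0;0 0 -15 0 0;0 0 -15 0 0;0 0 -15 0 0;0 0 -15 0 0;0 0 -15 0 0",
)

```text
time_s: 23.05
eef_pos: [0.6486, -0.0011, 0.1704]
ee_rot: [1.0, 0.029, -0.001, -0.0]
contact_force: [0.4, 0.0, -0.4]
grip_width: 0.0002
gripper_force: 0.0
```

```bash
python3 chk.py pics/c5.png
```

```text
[ 0.44774021  0.01641552 -0.41547916] body mm [-69.4  99.1]
```

View pics/c5.png

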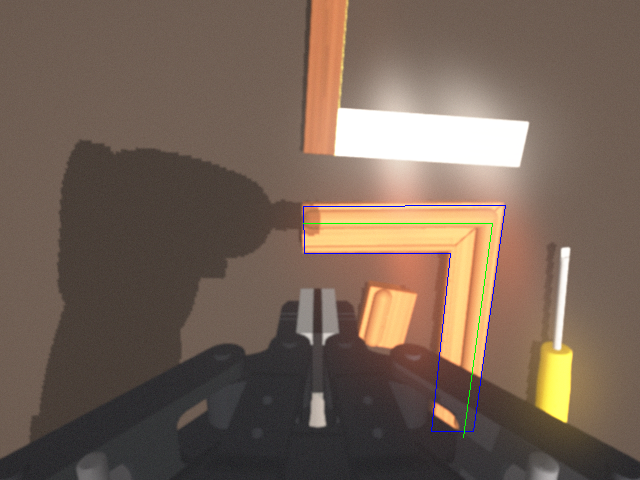

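The frame still lies within about 2 mm of its original outline (corner near (503,204) px, short end near (303,228) px), and the neighbours haven't moved. I hand in.

```bash
python3 -c "
from station import *
print(hand_in())"
```

```text
the job is handed in; nothing more can be done
None
```

I ran the closed fingertips along the bead from the long end, round the corner, to about 10 mm short of the short end in one stroke. Force read 1–8 N, the frame stayed within about 2 mm of its start, and no neighbour visibly moved; I handed it in after about 23 s, but the hand-in returned no verdict.

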